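Dock a board carrier behind its gravity catch on the packing line

ROBOT

A 7-joint arm with a two-finger parallel gripper is mounted at the origin on the work surface. World frame = base frame: x ahead of the robot, y to its left, z up, the work surface at z = 0. Lengths are in m, angles in rad, forces in N, time in s.
With the tool pointing down it reaches from about 0.4 to 0.85 m from the base axis. Payload 4.5 kg.
Tool frame: the origin (TCP) lies between the finger pads; the fingertips stand 14 mm ahead of it and the grasp point (between the pads) lies 5 mm behind it; z points along the fingers, y is the line along which they close (so a half turn about z gives the same grasp; the last joint's range is limited). The gripper opens to 85 mm and grips with 20 to 120 N. Pads are 22 mm wide; open, the fingers measure 114 mm over their backs; the gripper's body (76 mm by 85 mm) begins 54 mm behind the grasp point. The pads swing forward as they close: fully open they stand 13 mm farther back than shut.
Start: joints at [1.146, 0.689, -0.195, 1.565, 0.157, 0.902, -0.215], TCP at [0.277, -0.56, 0.245] pointing down, gripper open.
Joint ranges: [-3.01, 3.01], [-0.46, 2.08], [-1.47, 1.51], [0.13, 2.56], [-1, 4.14], [0.04, 2.09], [-2.66, 2.66]. Speed limits (rad/s): [2.57, 2.57, 3.14, 3.14, 3.14, 3.14, 3.14].

INTERFACE

Orientations are given as a unit quaternion [x, y, z, w].
In Python, from station import * gives the robot as it stands. Calls block until the motion is done:
- reach(position, orientation): joint-space move of the TCP to a pose.
- move_straight(position, attitude=None, max_speed=0.15, contact_N=None): straight line of the TCP; attitude=None keeps the orientation; max_speed is the mean speed in m/s. With contact_N (N) it stops when the force on the tool has changed by that much, and returns True; else False.
- set_joints(angles): joint-space move.
- gripper_to(opening, grip_force=None): finger opening in m; grip_force is the grip in N (None keeps the last); returns when the fingers have stopped.
- hold(seconds).
- ik(position, orientation): joint angles nearest the present ones, or None.
- sense(): the state.
- get_image(name): name is "scene" or "side" or "wrist"; returns the picture (480x640x3 uint8, blue, green, red); there is no depth.
- calibration(name): a dict with "fx", "fy", "cx", "cy" (pixels), "R" (3x3) and "t" (3): a world point X has camera coordinates R X + t. Camera axes: x right, y down, z forward; pixel columns grow to the right and rows downward; lengths in m; the calibration is good to about 2 mm. A picture is of the moment at which its call begins: read the wrist's pose just before it. calibration takes no time and is no camera call; for the wrist camera it gives the pose at the moment of the call.
A pose or a line that the arm cannot do raises MotionError and nothing moves.
- hand_in(): hands the job in; it is judged then, once.
Trained networks look in the newest picture that a camera, given by its name, has taken for a name from the list of things; names that differ only in an ending like _2 or _b are one class to them, and where a whole thing is asked for, a point or a joint stands for the part that bears it (a point fixed in the world has none). Each returns a list of dicts, best first, with "confidence" (0 to 1); they miss things now and then, are a little off and sometimes report something else, mostly with a low value. They report only what shows in the picture. A call takes as long as a camera call.
- search_frame(camera, thing): "position" ([x, y, z] in m, in the coordinates of the camera as it stood for that picture, good to about 4 mm: the middle of the surface that is visible of it).
- spot_point(camera, thing): "position" ([x, y, z] in m, in the coordinates of the camera as it stood for that picture, good to about 4 mm: a listed point, or the origin of a listed thing).
The state is a dict: "clock": time; "joint_pos": joint angles; "joint_vel": joint speeds; "effort": joint torques, N m; "position": TCP position; "tool_rot": TCP orientation; "contact_force": force on the tool from outside, world axes, zero at the start; "moment": the same for the moment, N m; "gripper_width": finger opening in m; "grasp_force": force on a finger pad.
Only numpy, scipy, OpenCV 4.12 (cv2) and the standard library are available. Lean on these libraries where they do the work, as an engineer would, in place of code of your own. Each camera call takes 0.05 s, during which the arm holds its last target. There are 200 camera calls.

TASK

Pick up the black board carrier by its yellow grip block and slide it, brass edge first, up the sloping dock from its lower end, so that the carrier's own front edge lifts the red hinged catch. Push gently against the sprung buffer until the catch has dropped behind the carrier, then let go and back away, leaving the carrier locked in the dock. Do not lift the catch with the gripper, do not ram the rigid end stop, and leave the booklets, the carton and the scanner where they are.

Things in the scene. Friction and masses are not known exactly. Their poses are not given: they have to be found in the camera images.
- carrier: Black tray, 100 (its x) x 150 (y) x 16 mm, about 0.35 kg; low parts of a green board rise up to 7 mm above it. A yellow square grip block, 26 x 26 mm, 45 mm tall, stands on the middle of its top (16 to 61 mm above the underside). Origin: centre of the underside, z up; +x points to the brass-strip edge, which enters first. Starts flat on the table, brass edge roughly away from the robot.
- carrier_nose (a point): Middle of the carrier's lower front (brass) edge, 50 mm along +x from its origin, level with the underside.
- carrier_grip (a point): Centre of the yellow grip block, 44 mm above the carrier's underside: the point to grip.
- bed: Aluminium sliding bed of the fixed dock. Origin on its surface, on the centre line, where the docked carrier's rear edge bears on the catch. +x uphill, 30 deg above level, roughly away from the robot (insertion direction); +y left; +z square out of the bed: a tool holding the carrier square leans 30 deg back to the robot. Surface from x = -170 to +120 mm. It carries guides, catch and buffer.
- guide_mouth (a point): Point on the bed at x = -40 mm, on the centre line. From here uphill to x = +114 the grey side guides, 20 mm high, are straight and 155 mm apart (carrier 150); downhill they flare to about 176 mm apart at x = -170. Set the carrier down between the flares with its nose at x = -50 mm or lower (its tail may overhang the low end), lying flat on the bed, then slide it uphill.
- lip_mouth (a point): Point on the bed at x = +2 mm, on the centre line, where the lips on the guides begin. They overhang 9.5 mm on each side (136 mm apart), underside 20 mm above the bed from x = +24 to +114 mm, turned up as a lead-in from +2 to +24. The carrier slides under them and cannot be put in from above.
- buffer (a joint): Orange sprung buffer at the top end, 44 mm wide; value = its travel uphill in m, 0 free, 0.012 with the carrier at the end stop. The nose meets it at bed x = +94 mm; it pushes back with 2 N, rising 0.4 N per mm to 7 N (with weight and friction, pushing the carrier home takes about 10 to 16 N). Docked, it reads 0.001 to 0.006.
- end_stop: Rigid dark end stop, two blocks left and right of the buffer, axes as the bed's; origin on the bed at x = +106 mm, on the centre line, in the plane of the faces that meet the carrier's nose, behind the buffer. Docked at rest the nose is 6 to 11 mm short of it, pressed back against the catch by the buffer, the carrier perhaps a little skewed.
- catch (a joint): Red gravity catch: hinged outside the left guide, 63 mm downhill of the bed origin, 30 mm above the bed. Its ramped tooth hangs over the bed at y = +55 to +69, x = -41 to 0 mm; no spring. Rad: 0 dropped, positive lifted (limit 0.9), about 0.2 to 0.25 on the carrier's top. The nose meets it at x = -35 mm.
- catch_tip (a point): Uphill end of the red catch; with the catch dropped it is at about x = -1, y = +62, z = +6 mm in the bed's frame. It drops once the rear edge is about 2 mm past the bed origin; the end stop leaves about 4 mm more.
- booklets: Bystander: stack of white booklets, 140 x 105 x 42 mm, 0.6 kg, origin under its centre.
- carton: Bystander: open white carton, 170 x 170 x 60 mm, with a raised flap at its far side up to 150 mm high, origin under its centre.
- scanner: Bystander: black hand scanner on a round stand, about 80 mm across and 115 mm high, origin under its foot.

How it is judged:
By the outcome, as a careful person would: the job done as asked, in the order asked, and still so for the second after the job is handed in, with the robot touching nothing.
It also fails if it takes over 72 s, if anything falls off the work surface, if the arm or the gripper's body presses on something with over 40 N, if the wrist force passes 120 N, or if a joint passes its speed limit or range.

## Working session

There is one attempt and no reset: what is moved stays moved. The work goes in short steps, each a Python script; the robot and the scene stay as the last script left them, time stands still between calls to the robot, and variables do not carry over. Pictures are saved under pics/ and viewed, at most 10 in all, crops included, and the job is handed in when it is done.

```bash
ls; mkdir -p pics; cat > h.py <<'E'
from station import *
import numpy as np, cv2
from scipy.spatial.transform import Rotation as Rn
def w(cal,p): return np.array(cal["R"]).T@(np.array(p)-np.array(cal["t"]))
def px(cal,X):
    c=np.array(cal["R"])@np.array(X)+np.array(cal["t"]); return [round(cal["fx"]*c[0]/c[2]+cal["cx"]),round(cal["fy"]*c[1]/c[2]+cal["cy"])]
def look(cam,things,fn=None,f=None):
    cal=calibration(cam); im=get_image(cam)
    if fn: cv2.imwrite(fn,im)
    for kind,t in things:
        r=(spot_point if kind=='p' else search_frame)(cam,t)
        for d in r[:2]: 
            X=w(cal,d["position"]); print(cam,kind,t,round(d["confidence"],2),X.round(4),px(cal,X))
    return cal,im
E
python3 - <<'E'
from h import *
T=[('p',t) for t in ["carrier","carrier_nose","carrier_grip","bed","guide_mouth","lip_mouth","end_stop","catch_tip","booklets","carton","scanner"]]
for c in("scene","side"): look(c,T,f"pics/{c}0.png")
print(sense()["clock"])
E
```

```text
pics
station.py
scene p carrier 0.8 [ 0.4479 -0.3392 -0.0039] [170, 315]
scene p carrier_nose 0.6 [ 0.5005 -0.3378 -0.0052] [182, 328]
scene p carrier_nose 0.54 [0.6163 0.2048 0.1091] [377, 218]
scene p carrier_grip 0.71 [ 0.4507 -0.3368  0.0395] [168, 304]
scene p bed 0.84 [0.6016 0.1453 0.1032] [357, 227]
scene p guide_mouth 0.63 [0.5676 0.156  0.0816] [350, 224]
scene p guide_mouth 0.46 [0.6925 0.1362 0.1576] [381, 231]
scene p lip_mouth 0.77 [0.6007 0.1465 0.1094] [357, 224]
scene p end_stop 0.87 [0.6938 0.135  0.1587] [381, 231]
scene p catch_tip 0.44 [0.6126 0.2061 0.1122] [376, 216]
scene p booklets 0.88 [ 0.433   0.4282 -0.002 ] [383, 183]
scene p carton 0.83 [ 0.7278 -0.2583  0.0015] [264, 369]
scene p scanner 0.63 [0.5948 0.4504 0.0014] [427, 204]
side p carrier 0.57 [ 0.4477 -0.3341  0.0049] [389, 209]
side p carrier_nose 0.86 [ 0.4985 -0.3408  0.0006] [375, 205]
side p carrier_grip 0.8 [ 0.4495 -0.3363  0.0458] [390, 199]
side p carrier_grip 0.74 [0.6926 0.1311 0.1585] [260, 246]
side p bed 0.62 [0.6031 0.15   0.1032] [289, 275]
side p guide_mouth 0.78 [0.5674 0.1525 0.0903] [301, 282]
side p lip_mouth 0.73 [0.606  0.1494 0.1083] [288, 273]
side p end_stop 0.63 [0.6947 0.1306 0.1598] [259, 246]
side p end_stop 0.42 [0.605  0.1523 0.1105] [288, 273]
side p catch_tip 0.56 [0.6053 0.2081 0.1079] [279, 289]
side p booklets 0.78 [0.4276 0.4335 0.0034] [312, 412]
side p carton 0.86 [ 0.7271 -0.2574 -0.0034] [304, 205]
side p scanner 0.97 [0.5947 0.4491 0.0007] [242, 394]
1.2
```

View pics/scene0.png

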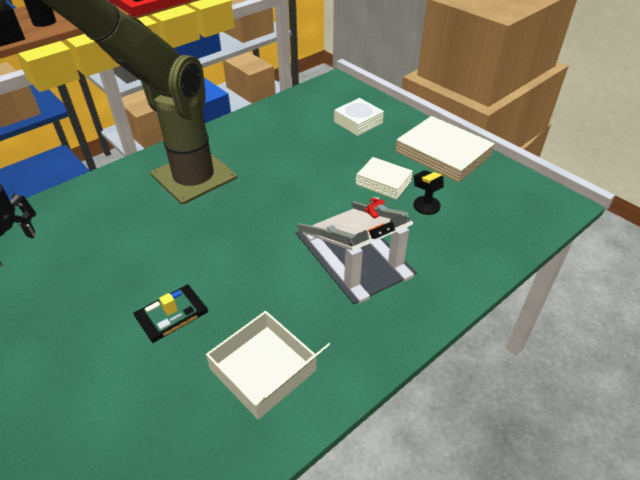

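View pics/side0.png

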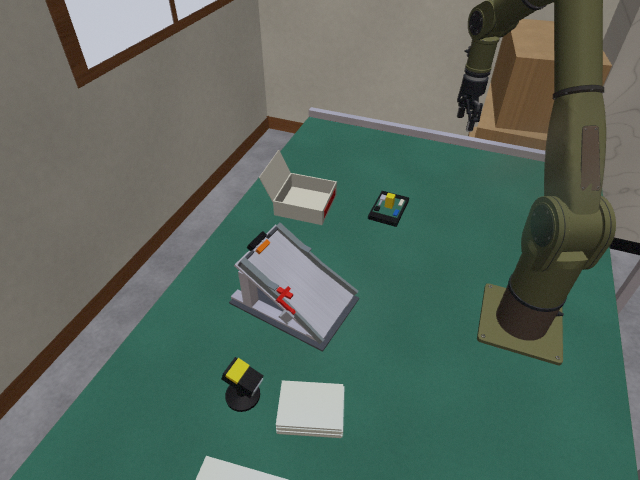

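```bash
python3 - <<'E'
from h import *
c=calibration("wrist");s=sense();R=Rn.from_quat(s["tool_rot"]).as_matrix()
print(R.round(3)); C=-np.array(c["R"]).T@np.array(c["t"])
print("cam in tool",(R.T@(C-s["position"])).round(3)); print((R.T@np.array(c["R"]).T).round(3),c["fx"])
c=calibration("scene");print(-np.array(c["R"]).T@np.array(c["t"]));c=calibration("side");print(-np.array(c["R"]).T@np.array(c["t"]))
E
```

```text
[[ 0.897  0.443  0.   ]
 [ 0.443 -0.897 -0.   ]
 [-0.     0.    -1.   ]]
cam in tool [ 0.079 -0.001 -0.129]
[[-0.001 -0.952 -0.306]
 [ 1.    -0.001 -0.001]
 [ 0.001 -0.306  0.952]] 387.2322073964841
[ 1.29794106 -0.58231849  1.04039159]
[0.2444492  0.88414358 0.9890317 ]
```

```bash
cat >> h.py <<'E'
def qz(xdir,zdir):
    z=np.array(zdir)/np.linalg.norm(zdir); x=np.array(xdir,float); x-=z*(x@z); x/=np.linalg.norm(x)
    return Rn.from_matrix(np.c_[x,np.cross(z,x),z]).as_quat()
def bedR(yaw): return (Rn.from_euler('z',yaw)*Rn.from_euler('y',-np.pi/6)).as_matrix()
E
python3 - <<'E'
from h import *
y=-0.05; q=qz([np.cos(y),np.sin(y),0],[0,0,-1])
reach([0.44,-0.337,0.20],q)
T=[('p',t) for t in ["carrier","carrier_nose","carrier_grip"]]
c,im=look("wrist",T,"pics/w1.png"); print(sense()["clock"])
reach([0.42,-0.33,0.24],q)
c,im=look("wrist",T,"pics/w2.png"); print(sense()["clock"])
# feasibility
B=bedR(-0.16)
for s in(1,-1):
  print(s,[None if (j:=ik(np.array([.602,.148,.104])+B@p,qz(s*B[:,0],-B[:,2]))) is None else np.round(j,2) for p in([-.12,0,.039],[.05,0,.039],[-.12,0,.15])])
E
```

```text
wrist p carrier_nose 0.92 [ 0.5005 -0.337  -0.0009] [319, 135]
wrist p carrier_grip 0.86 [ 0.4491 -0.3333  0.0495] [318, 211]
2.4833
wrist p carrier 0.8 [ 0.4491 -0.3375  0.0022] [330, 168]
wrist p carrier_nose 0.79 [ 0.4983 -0.3355  0.0023] [325, 114]
wrist p carrier_grip 0.95 [ 0.4482 -0.335   0.048 ] [328, 177]
2.9833
1 [array([-0.67,  0.91,  0.01,  2.44,  2.54,  0.68,  1.31]), array([-0.57,  0.75,  0.22,  2.07,  2.21,  0.18,  1.92]), array([-0.91,  0.67,  0.22,  2.52,  2.48,  0.46,  1.3 ])]
-1 [array([-0.  ,  1.24, -1.26,  2.41,  1.87,  1.56, -1.01]), array([-0.6 ,  0.76,  0.26,  2.07,  2.34,  0.15, -1.35]), array([-0.1 ,  0.92, -1.26,  2.48,  1.63,  1.35, -1.11])]
```

View pics/w1.png

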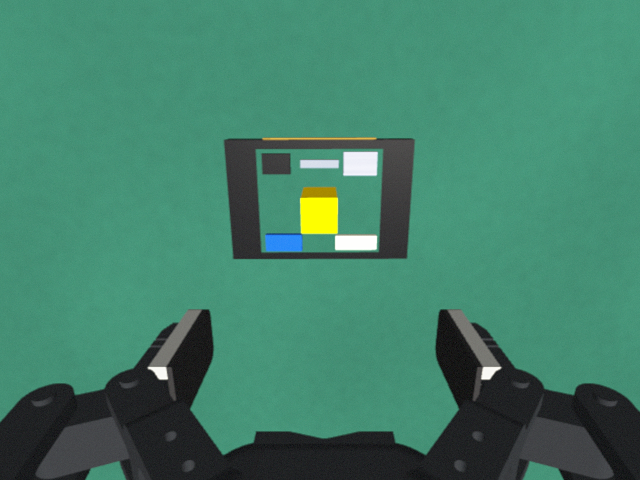

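Picture w1: the carrier's front edge runs from (225,139) to (414,139) and its rear edge from (234,259) to (408,257). The grip's top face spans (300–338, 197–234). The carrier is nearly aligned with the tool.

```bash
cat >> h.py <<'E'
def ray(cal,p,z):
    R=np.array(cal["R"]);C=-R.T@np.array(cal["t"]);d=R.T@np.array([(p[0]-cal["cx"])/cal["fx"],(p[1]-cal["cy"])/cal["fy"],1]);return C+d*(z-C[2])/d[2]
E
python3 - <<'E'
from h import *
im=cv2.imread("pics/w2.png"); c=calibration("wrist")
g=im[:300]; hsv=cv2.cvtColor(g,cv2.COLOR_BGR2HSV)
m=((hsv[...,2]<75)).astype(np.uint8)*255
n,l,st,_=cv2.connectedComponentsWithStats(m)
best=[i for i in range(1,n) if st[i,1]+st[i,3]<295 and st[i,4]>500]; print(st[best])
i=max(best,key=lambda i:st[i,4]); hull=cv2.convexHull(np.argwhere(l==i)[:,::-1].astype(np.float32))
e=cv2.approxPolyDP(hull,6,True)[:,0]; print(e)
W=np.array([ray(c,p,.016) for p in e]); print(W.round(4),np.linalg.norm(W-np.roll(W,1,0),axis=1).round(4))
my=((hsv[...,0]>22)&(hsv[...,0]<38)&(hsv[...,1]>150)&(hsv[...,2]>200)).astype(np.uint8)
p=np.argwhere(my)[:,::-1]; r=cv2.minAreaRect(p.astype(np.float32)); print(r)
B=np.array([ray(c,q,.061) for q in cv2.boxPoints(r)]);print(B.round(4),B.mean(0))
E
```

```text
[[ 242  115  168  109 5277]]
[[409. 148.]
 [404. 223.]
 [249. 223.]
 [242. 115.]
 [298. 115.]]
[[ 0.4648 -0.4065  0.016 ]
 [ 0.3956 -0.4029  0.016 ]
 [ 0.4031 -0.2567  0.016 ]
 [ 0.5003 -0.2614  0.016 ]
 [ 0.4978 -0.3099  0.016 ]] [0.1021 0.0693 0.1464 0.0973 0.0486]
((327.0, 178.5), (33.0, 32.0), 90.0)
[[ 0.4623 -0.3205  0.061 ]
 [ 0.461  -0.3456  0.061 ]
 [ 0.4347 -0.3447  0.061 ]
 [ 0.436  -0.3189  0.061 ]] [ 0.44850609 -0.33242984  0.061     ]
```

```bash
python3 - <<'E'
from h import *
T=[('p',t) for t in ["bed","guide_mouth","lip_mouth","end_stop","catch_tip"]]
q=qz([np.cos(-.16),np.sin(-.16),0],[0,0,-1])
B=bedR(-.16)
for i,(p,q) in enumerate([([0.57,0.153,0.32],q),([0.53,0.16,0.34],q),(np.array([.602,.148,.104])+B@[-.05,0,.19],qz(B[:,0],-B[:,2]))]):
    try: reach(p,q)
    except MotionError as e: print(e); continue
    c,im=look("wrist",T,f"pics/b{i}.png")
    np.savez(f"b{i}.npz",**c); print(sense()["clock"],sense()["joint_pos"].round(2) if i==2 else '')
E
```

```text
wrist p bed 0.63 [0.5994 0.1475 0.1073] [324, 172]
wrist p guide_mouth 0.7 [0.5664 0.1562 0.0847] [320, 204]
wrist p guide_mouth 0.52 [0.6104 0.2094 0.1099] [252, 171]
wrist p lip_mouth 0.6 [0.6049 0.15   0.1043] [320, 166]
wrist p catch_tip 0.59 [0.6082 0.2087 0.1085] [253, 173]
5.1417 
wrist p bed 0.9 [0.5984 0.1491 0.1033] [326, 123]
wrist p lip_mouth 0.93 [0.6033 0.149  0.1045] [325, 118]
wrist p lip_mouth 0.18 [ 0.4332  0.4338 -0.0016] [134, 285]
wrist p catch_tip 0.84 [0.6122 0.2124 0.11  ] [253, 119]
5.7417 
wrist p bed 0.9 [0.5991 0.1446 0.1068] [330, 152]
wrist p guide_mouth 0.86 [0.5664 0.1543 0.0851] [325, 201]
wrist p lip_mouth 0.63 [0.6061 0.1516 0.1071] [320, 146]
wrist p catch_tip 0.73 [0.6088 0.2126 0.113 ] [243, 151]
8.6167 [-1.1   0.57  0.66  2.38  3.02  0.1   0.95]
```

View pics/b1.png

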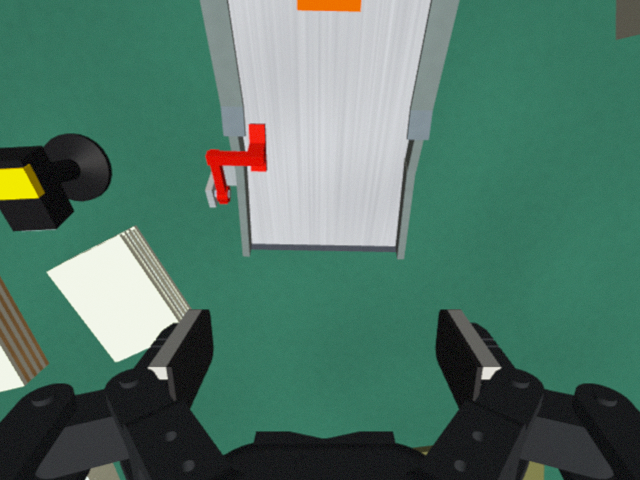

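Picture b1 shows the dock's low end from (250,246) to (397,249). The lips begin at rows 108–138, and the red catch tooth is at (258,148). I'll fit the bed pose to all the detections and check its projection against the picture.

```bash
python3 - <<'E'
from h import *
from scipy.optimize import least_squares
M=dict(bed=[0,0,0],gm=[-.04,0,0],lm=[.002,0,0],es=[.106,0,0],ct=[-.001,.062,.006])
O=[("bed",.6016,.1453,.1032),("gm",.5676,.156,.0816),("lm",.6007,.1465,.1094),("es",.6938,.135,.1587),("ct",.6126,.2061,.1122),
("bed",.6031,.15,.1032),("gm",.5674,.1525,.0903),("lm",.606,.1494,.1083),("es",.6947,.1306,.1598),("ct",.6053,.2081,.1079),
("bed",.5994,.1475,.1073),("gm",.5664,.1562,.0847),("lm",.6049,.15,.1043),("ct",.6082,.2087,.1085),
("bed",.5984,.1491,.1033),("lm",.6033,.149,.1045),("ct",.6122,.2124,.11),
("bed",.5991,.1446,.1068),("gm",.5664,.1543,.0851),("lm",.6061,.1516,.1071),("ct",.6088,.2126,.113)]
f=lambda v:np.concatenate([(v[:3]+bedR(v[3])@np.array(M[o[0]])-o[1:])/.004 for o in O])
r=least_squares(f,[.602,.148,.104,-.16],loss='soft_l1');v=r.x
cov=np.linalg.inv(r.jac.T@r.jac)**1; print(v.round(4),np.sqrt(np.diag(cov)).round(4)); np.save("bed0.npy",v)
for i in(1,2,0):
    c=np.load(f"b{i}.npz"); im=cv2.imread(f"pics/b{i}.png")
    P=lambda p:px(c,v[:3]+bedR(v[3])@np.array(p))
    for s in(1,-1):
        for a,b in (([-.17,s*.088,.02],[-.04,s*.0775,.02]),([-.04,s*.0775,.02],[.002,s*.0775,.02]),([.024,s*.068,.02],[.114,s*.068,.02])): cv2.line(im,P(a),P(b),(255,0,255),1)
    cv2.line(im,P([-.17,.08,0]),P([-.17,-.08,0]),(255,0,0),1); cv2.line(im,P([.094,.022,.01]),P([.094,-.022,.01]),(255,0,0),1);cv2.circle(im,P(M["ct"]),3,(0,255,255),1)
    cv2.imwrite(f"pics/bo{i}.png",im)
a=[cv2.imread(f"pics/bo{i}.png")[:300,150:530] for i in(0,2)]
cv2.imwrite("pics/bo.png",cv2.resize(np.hstack(a),None,fx=800/760,fy=800/760)) 
E
```

```text
[ 0.6018  0.1485  0.1054 -0.1772] [0.0011 0.001  0.001  0.0252]
```

View pics/bo.png

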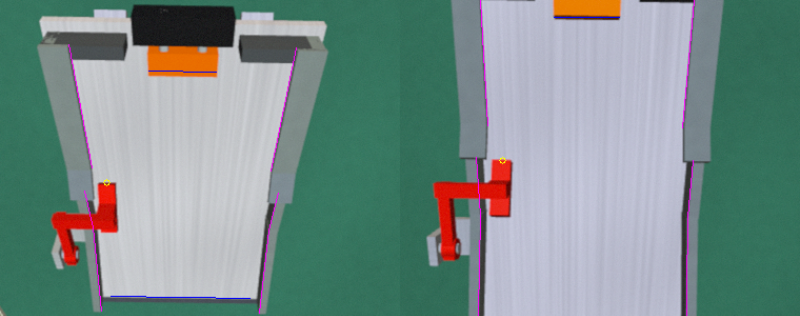

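The overlay fits to about 1 px. I'll measure the lateral and yaw residuals from the lip edges.

```bash
python3 - <<'E'
from h import *
v=np.load("bed0.npy");B=bedR(v[3])
for i in(0,1,2):
    c=np.load(f"b{i}.npz"); g=cv2.cvtColor(cv2.imread(f"pics/b{i}.png"),cv2.COLOR_BGR2GRAY).astype(np.float32); g=cv2.GaussianBlur(g,(0,0),1)
    ys=np.arange(-.007,.007,.00025); xs=np.arange(.03,.108,.004); res={}
    for s in(1,-1):
        out=[]
        for x in xs:
            P=[]
            for d in ys:
                k=np.array(c["R"])@(v[:3]+B@[x,s*(.068+d),.02])+c["t"]; P.append([c["fx"]*k[0]/k[2]+c["cx"],c["fy"]*k[1]/k[2]+c["cy"]])
            P=np.array(P,np.float32)
            if P[:,1].min()<3: continue
            val=cv2.remap(g,P[None,:,0].copy(),P[None,:,1].copy(),cv2.INTER_LINEAR)[0]
            gr=np.gradient(val); j=gr.argmin(); out.append((x,s*(.068+ys[j])))
        o=np.array(out); p=np.polyfit(o[:,0]-.06,o[:,1],1) if len(o)>3 else None
        if p is None: continue
        r=o[:,1]-np.polyval(p,o[:,0]-.06); o=o[abs(r)<.0015]; p=np.polyfit(o[:,0]-.06,o[:,1],1); res[s]=p
        print(i,s,len(o),o[0,0],p.round(4),np.std(o[:,1]-np.polyval(p,o[:,0]-.06)).round(5))
    if len(res)==2: print("mid y@.06, yaw corr",((res[1]+res[-1])/2)[::-1].round(4))
E
```

```text
0 1 20 0.03 [-0.0042  0.0678] 0.00019
0 -1 20 0.03 [-0.0008 -0.0678] 0.00021
mid y@.06, yaw corr [ 0.     -0.0025]
1 1 18 0.03 [-0.0032  0.0679] 0.00021
1 -1 18 0.03 [ 0.0025 -0.0681] 0.00018
mid y@.06, yaw corr [-0.0001 -0.0004]
2 1 18 0.03 [-0.0024  0.0677] 0.00016
2 -1 18 0.03 [-0.0001 -0.0681] 0.00017
mid y@.06, yaw corr [-0.0002 -0.0012]
```

```bash
python3 - <<'E'
from h import *
y=-0.05; q=qz([np.cos(y),np.sin(y),0],[0,0,-1]); g=np.array([.4487,-.3335,0])
gripper_to(.065,60)
reach(g+[0,0,.14],q)
print(move_straight(g+[0,0,.041],max_speed=.08,contact_N=6), sense()["position"].round(4))
gripper_to(0,80); s=sense(); print(s["gripper_width"],s["grasp_force"],s["contact_force"].round(1))
move_straight(g+[0,0,.16],max_speed=.12); s=sense(); print(s["clock"],s["contact_force"].round(1),s["gripper_width"])
T=[('p',t) for t in ["carrier","carrier_nose","carrier_grip"]]
c,im=look("wrist",T,"pics/g.png"); print(s["position"].round(4),s["joint_pos"].round(2))
R=Rn.from_quat(s["tool_rot"]).as_matrix()
v=np.load("bed0.npy"); v[3]=-.1785; np.save("bed.npy",v); B=bedR(v[3])
for p in([-.125,0,.12],[-.125,0,.041],[.0,0,.041],[.056,0,.041],[.053,0,.16]):
    j=ik(v[:3]+B@p,qz(B[:,0],-B[:,2])); print(None if j is None else j.round(2))
E
```

```text
False [ 0.449  -0.3337  0.0415]
0.024735783845104255 79.28873777389526 [-0.8 -1.1  5.7]
14.0667 [-0.1 -0.6 -2.7] 0.025103821804963795
wrist p carrier 0.77 [ 0.4497 -0.3326  0.122 ] [325, 285]
wrist p carrier_nose 0.56 [ 0.498  -0.3325  0.119 ] [319, 181]
wrist p carrier_grip 0.92 [ 0.4464 -0.3296  0.1606] [318, 336]
[ 0.4481 -0.3332  0.1592] [ 0.81  0.75 -0.43  1.84  0.49  0.66 -1.53]
[-1.02  0.79  0.44  2.52  2.9   0.46  0.87]
[-0.81  0.94  0.23  2.45  2.76  0.61  1.04]
[-0.77  0.82  0.45  2.19  3.11  0.23  0.9 ]
[-0.71  0.79  0.45  2.06  3.32  0.09  0.77]
[-0.9   0.57  0.6   2.12 -0.13  0.1  -2.07]
```

View pics/g.png

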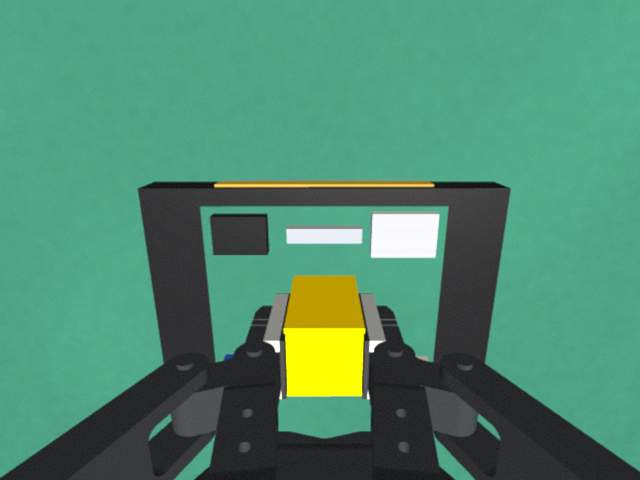

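Picture g shows the block held squarely between the pads at (324,360). The tray's front edge is level at row 187, spanning columns 140–510.

```bash
python3 - <<'E'
from h import *
v=np.load("bed.npy"); B=bedR(v[3]); q=qz(B[:,0],-B[:,2])
P=lambda x,y,z:v[:3]+B@[x,y,z]
try: move_straight(P(-.125,0,.13),q,max_speed=.15); print("straight ok")
except MotionError as e: print(e)
s=sense(); print(s["clock"],s["joint_pos"].round(2),s["position"].round(3),s["contact_force"].round(1),s["gripper_width"])
E
```

```text
the arm cannot follow that straight line within its joint ranges
14.2667 [ 0.81  0.75 -0.43  1.84  0.49  0.66 -1.53] [ 0.448 -0.333  0.159] [ 0.6  0.  -1.7] 0.025475969873379085
```

```bash
python3 - <<'E'
from h import *
v=np.load("bed.npy"); B=bedR(v[3]); q=qz(B[:,0],-B[:,2])
P=lambda x,y,z:v[:3]+B@[x,y,z]
for pos in ([.46,-.1,.25],[.48,.05,.28]):
  for tilt in(0,15,30):
    b=(Rn.from_euler('z',-.15)*Rn.from_euler('y',-np.radians(tilt))).as_matrix()
    j=ik(pos,qz(b[:,0],-b[:,2])); print(pos,tilt,None if j is None else j.round(2))
for z in(.08,.13,.18):
  for sx in(1,-1):
    j=ik(P(-.125,0,z),qz(sx*B[:,0],-B[:,2])); print(z,sx,None if j is None else j.round(2))
E
```

```text
[0.46, -0.1, 0.25] 0 [ 0.41  0.51 -0.45  2.    0.33  0.7  -1.97]
[0.46, -0.1, 0.25] 15 [ 0.29  0.42 -0.25  2.24  0.48  0.27 -2.1 ]
[0.46, -0.1, 0.25] 30 [-0.06  0.43  0.24  2.5   3.44  0.32  1.25]
[0.48, 0.05, 0.28] 0 [ 0.1   0.48 -0.45  1.93  0.29  0.79 -2.23]
[0.48, 0.05, 0.28] 15 [-0.22  0.37 -0.08  2.16  0.36  0.39 -2.32]
[0.48, 0.05, 0.28] 30 [-0.67  0.39  0.44  2.41  2.63  0.11  1.65]
0.08 1 [-0.97  0.9   0.44  2.49  3.    0.53  0.78]
0.08 -1 [-0.65  0.82 -0.12  2.48  2.31  0.69 -1.68]
0.13 1 [-1.03  0.77  0.44  2.52  2.87  0.44  0.91]
0.13 -1 [-0.66  0.7  -0.2   2.5   2.11  0.66 -1.53]
0.18 1 [-1.22  0.69  0.66  2.53  3.1   0.3   0.69]
0.18 -1 [-0.56  0.59 -0.45  2.5   1.79  0.72 -1.28]
```

```bash
python3 - <<'E'
from h import *
v=np.load("bed.npy"); B=bedR(v[3]); q=qz(B[:,0],-B[:,2])
P=lambda x,y,z:v[:3]+B@[x,y,z]
def st(): s=sense(); print(round(s["clock"],2),s["joint_pos"].round(2),s["position"].round(3),s["contact_force"].round(1),round(s["gripper_width"],4))
b=(Rn.from_euler('z',-.15)*Rn.from_euler('y',-np.radians(15))).as_matrix()
reach([.46,-.1,.29],qz(b[:,0],-b[:,2])); st()
reach([.46,-.1,.29],q); st()
try: move_straight(P(-.125,0,.13),max_speed=.15); print("straight")
except MotionError as e: print(e); reach(P(-.125,0,.13),q)
st()
E
```

```text
15.31 [ 0.4   0.35 -0.4   2.17  0.42  0.41 -2.05] [ 0.46  -0.101  0.29 ] [-0.  -0.5 -3.2] 0.025
18.0 [-0.09  0.32  0.24  2.43  3.5   0.13  1.15] [ 0.46 -0.1   0.29] [-0.3  0.7 -3.8] 0.0252
the arm cannot follow that straight line within its joint ranges
19.19 [-1.01  0.76  0.4   2.52  2.8   0.44  0.97] [0.432 0.179 0.156] [ 0.8  0.2 -2.1] 0.0249
```

```bash
cat >> h.py <<'E'
v=np.load("bed.npy"); B=bedR(v[3]); q=qz(B[:,0],-B[:,2])
P=lambda x,y,z:v[:3]+B@np.array([x,y,z])
def bp(): 
    s=sense(); return B.T@(s["position"]-v[:3])
def st():
    s=sense(); print(round(s["clock"],2),"bed",(bp()*1e3).round(1),"F",(B.T@s["contact_force"]).round(1),"M",(B.T@s["moment"]).round(2),round(s["gripper_width"],4))
E
python3 - <<'E'
from h import *
st()
move_straight(P(-.125,0,.062),q,max_speed=.08); st()
look("wrist",[],"pics/d.png"); print(sense()["joint_pos"].round(2))
E
```

```text
19.19 bed [-124.1   -0.5  130. ] F [-0.4  0.3 -2.2] M [-0.03  0.89  0.02] 0.0249
20.19 bed [-1.25e+02 -1.00e-01  6.23e+01] F [-1.9  0.4 -2.4] M [-0.02  0.9   0.04] 0.0247
[-0.89  0.91  0.32  2.47  2.85  0.57  0.93]
```

View pics/d.png

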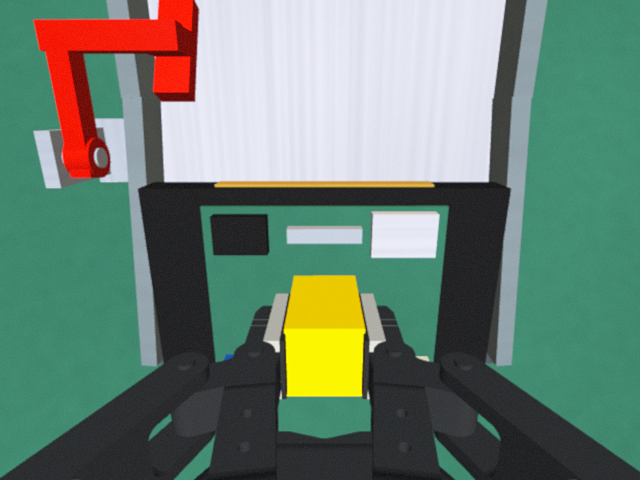

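Picture d shows the carrier centred between the flares. The nose spans columns 140–510 (centre 325) and the bed spans 162–490 (centre 326). The catch tooth at (178,60) is ahead of the nose.

```bash
python3 - <<'E'
from h import *
print(move_straight(P(-.125,0,.036),q,max_speed=.02,contact_N=4)); st()
z=bp()[2]
print("z",z)
hold(.2); st()
# slide to nose just before the catch
print(move_straight(P(-.090,0,z),q,max_speed=.04,contact_N=15)); st()
np.save("z.npy",z)
E
```

```text
True
21.21 bed [-1.252e+02 -1.000e-01  4.130e+01] F [ 1.  -0.4  4.4] M [0.1  0.3  0.06] 0.025
z 0.04126377820795869
21.41 bed [-125.2   -0.    41.3] F [2.  0.1 5.6] M [0.11 0.2  0.01] 0.025
False
22.47 bed [-90.9  -0.3  41.4] F [-4.   0.1  2.7] M [0.04 1.35 0.05] 0.0256
```

```bash
cat >> h.py <<'E'
def redside(tag=""):
    im=get_image("side"); b,g,r=[im[240:330,240:340,k].astype(int) for k in range(3)]
    m=(r>120)&(g<60)&(b<60); p=np.argwhere(m); print("red",tag,m.sum(),(p.mean(0)+[240,240]).round(1)[::-1],"top",p[:,0].min()+240,"left",p[:,1].min()+240)
    r=spot_point("side","catch_tip")
    c=calibration("side")
    for d in r[:1]: print("  tip bed mm",(B.T@(w(c,d["position"])-v[:3])*1e3).round(1),round(d["confidence"],2))
    return im
E
python3 - <<'E'
from h import *
z=float(np.load("z.npy")); redside("before")
for x,sp in((-.06,.05),(-.03,.04),(0,.04),(.035,.04)):
    r=move_straight(P(x,0,z),q,max_speed=sp,contact_N=15); print(r); st(); redside(str(x))
    if r: break
print(sense()["joint_pos"].round(2))
E
```

```text
red before 180 [285.  297.5] top 287 left 277
  tip bed mm [-5.2 60.3  7.8] 0.55
False
23.32 bed [-60.2  -0.3  41.3] F [-3.  -1.1  4.5] M [-0.06  1.17  0.01] 0.0249
red -0.06 199 [285.8 296.1] top 285 left 277
  tip bed mm [-1.2 64.6 15.3] 0.54
False
24.32 bed [-31.1  -0.1  41.4] F [-4.6 -0.2  3.8] M [-0.05  1.41  0.03] 0.0253
red -0.03 203 [286.  295.8] top 284 left 278
  tip bed mm [ 1.4 62.4 20.4] 0.51
False
25.32 bed [-1.4 -0.2 41.4] F [-5.3 -0.8  4.2] M [0.01 1.43 0.03] 0.0252
red 0 204 [286.  295.8] top 283 left 278
  tip bed mm [ 0.6 62.4 21.8] 0.63
False
26.44 bed [32.5 -0.3 41.5] F [-7.2  0.1  6.5] M [0.04 1.71 0.04] 0.0252
red 0.035 196 [285.9 296. ] top 283 left 278
  tip bed mm [ 2.  63.7 19.8] 0.63
[-0.71  0.79  0.41  2.11  3.    0.14  1.07]
```

```bash
python3 - <<'E'
from h import *
z=float(np.load("z.npy"))
for x in (.046,.050,.052,.053,.054,.055,.056):
    r=move_straight(P(x,0,z),q,max_speed=.02,contact_N=14); hold(.15); st(); redside(str(x))
    F=-(B.T@sense()["contact_force"])[0]; print(r,F)
    im=get_image("side"); b,g,rr=[im[240:330,240:340,k].astype(int) for k in range(3)]
    p=np.argwhere((rr>120)&(g<60)&(b<60))
    if F>18 or p[:,0].min()+240>=286: break
print(sense()["joint_pos"].round(2))
E
```

```text
27.39 bed [42.7 -0.3 41.5] F [-8.2 -0.8  8.2] M [0.12 1.95 0.13] 0.0251
red 0.046 196 [286.  295.9] top 283 left 278
  tip bed mm [-2.5 64.5 21.1] 0.81
False 8.36261538003953
28.04 bed [44.4 -0.4 41.7] F [-11.9   0.2  11.4] M [0.26 2.58 0.07] 0.0248
red 0.05 199 [286.  295.7] top 283 left 278
  tip bed mm [ 0.2 63.  17.5] 0.59
False 10.77262737895225
28.59 bed [44.8 -0.4 41.8] F [-14.4   0.2  13.6] M [0.32 3.05 0.02] 0.0248
red 0.052 196 [286.  295.8] top 283 left 278
  tip bed mm [-1.6 61.9 23.2] 0.56
False 13.4927727918107
29.14 bed [45.1 -0.5 41.9] F [-14.3  -0.1  15. ] M [0.38 3.24 0.08] 0.0252
red 0.053 195 [286.  295.7] top 283 left 278
  tip bed mm [ 0.4 63.3 21.2] 0.59
False 14.898627051825775
29.69 bed [45.6 -0.5 41.9] F [-15.1  -0.5  16.1] M [0.4  3.43 0.09] 0.0252
red 0.054 197 [286.  295.8] top 283 left 278
  tip bed mm [ 3.7 63.3 21.3] 0.8
False 14.543818213960446
30.24 bed [46.2 -0.5 42. ] F [-14.7   0.4  16.8] M [0.38 3.49 0.07] 0.0249
red 0.055 198 [286.1 295.7] top 283 left 278
  tip bed mm [ 2.1 63.6 22.3] 0.81
False 15.988859236035246
30.79 bed [46.8 -0.5 42. ] F [-16.7   0.2  17. ] M [0.44 3.67 0.06] 0.0247
red 0.056 199 [285.9 295.6] top 251 left 257
False 15.725450875400288
[-0.69  0.78  0.41  2.06  3.01  0.08  1.08]
```

```bash
python3 - <<'E'
from h import *
z=float(np.load("z.npy"))
for dx in(.058,.062,.066,.070):
    for dz in (0,.004,.008): 
        j=ik(P(dx,0,z+dz),q); print(dx,dz,None if j is None else j.round(2))
for dz in(.002,.004):
    move_straight(P(.056,0,z+dz),q,max_speed=.02); hold(.2); st()
E
```

```text
0.058 0 [-0.68  0.78  0.41  2.05  3.01  0.08  1.08]
0.058 0.004 [-0.69  0.77  0.42  2.05  3.01  0.07  1.08]
0.058 0.008 [-0.69  0.76  0.42  2.06  3.01  0.07  1.08]
0.062 0 [-0.68  0.77  0.41  2.04  3.01  0.07  1.08]
0.062 0.004 [-0.68  0.77  0.42  2.04  3.01  0.06  1.09]
0.062 0.008 [-0.69  0.76  0.42  2.05  3.01  0.06  1.09]
0.066 0 [-0.68  0.77  0.41  2.03  3.01  0.06  1.09]
0.066 0.004 [-0.68  0.77  0.42  2.03  3.01  0.05  1.09]
0.066 0.008 [-0.69  0.76  0.42  2.04  3.01  0.05  1.09]
0.07 0 [-0.67  0.77  0.41  2.02  3.02  0.05  1.09]
0.07 0.004 [-0.68  0.76  0.42  2.02  3.01  0.04  1.1 ]
0.07 0.008 [-0.55  0.72  0.2   2.02  1.74  0.16  2.39]
31.39 bed [53.4 -0.2 42.9] F [-6.7  0.5  1.1] M [ 0.15  2.14 -0.  ] 0.0251
31.84 bed [54.9 -0.3 44.9] F [-8.2  0.2 -6.8] M [0.05 2.67 0.  ] 0.025
```

```bash
python3 - <<'E'
from h import *
z=float(np.load("z.npy"))
im=redside(); look("wrist",[('p',"catch_tip"),('p','carrier_nose')],"pics/e.png")
cv2.imwrite("pics/es.png",np.hstack([cv2.resize(im[215:365,210:370],(480,450),interpolation=2)]))
E
```

```text
red  180 [285.  297.5] top 287 left 277
  tip bed mm [-1.1 63.9  5.5] 0.8
wrist p carrier_nose 0.91 [0.6904 0.1324 0.1619] [326, 179]
```

View pics/e.png

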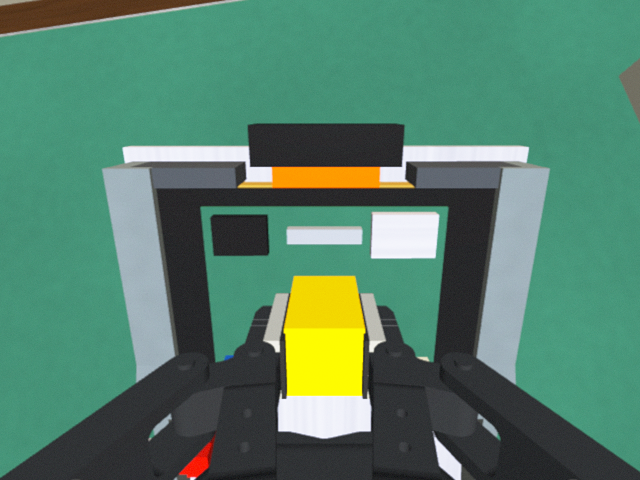

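View pics/es.png

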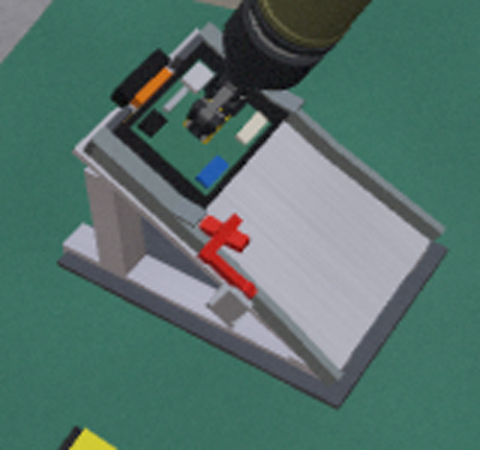

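Picture e shows the nose close to the buffer at (326,180), with the end-stop faces just beyond it. Picture es shows the red catch dropped behind the rear edge at (225,235), and its pixel centroid matches the first reading. Next I'll relax the load, release and back off.

```bash
python3 - <<'E'
from h import *
z=float(np.load("z.npy"))
move_straight(P(.052,0,z+.001),q,max_speed=.02); hold(.2); st()
move_straight(P(.050,0,z+.001),q,max_speed=.02); hold(.2); st(); redside()
E
```

```text
32.69 bed [52.8 -0.1 42.6] F [-8.1  0.1 -2.5] M [-0.15  2.18  0.03] 0.0247
33.14 bed [50.8 -0.1 42.5] F [-7.2 -1.7  0.3] M [-0.22  2.04  0.09] 0.0251
red  185 [285.  297.5] top 287 left 277
  tip bed mm [-6.9 64.2  4.1] 0.5
```

```bash
python3 - <<'E'
from h import *
z=float(np.load("z.npy"))
gripper_to(.055,20); hold(.2); st(); redside("open")
p=bp()
r=move_straight(P(p[0],p[1],.075),q,max_speed=.05,contact_N=8); print(r); st()
if not r:
    try: move_straight(P(p[0]-.01,0,.16),q,max_speed=.1)
    except MotionError as e: print(e); move_straight(P(p[0]-.03,0,.13),q,max_speed=.1)
    st(); hold(.3); redside("away")
    for c in("side","scene","wrist"): look(c,[('p',t) for t in("carrier_nose","carrier","carrier_grip","catch_tip")],f"pics/f_{c}.png")
    im=cv2.imread("pics/f_wrist.png"); s=cv2.resize(cv2.imread("pics/f_side.png")[215:365,210:370],(480,450))
    cv2.imwrite("pics/fin.png",np.hstack([cv2.resize(im,(400,300)),s[:300,40:440]]))
E
```

```text
33.84 bed [50.4  0.1 42.3] F [-1.3 -0.4 -0.5] M [-0.04  0.54 -0.06] 0.0549
red open 184 [284.8 297.1] top 251 left 257
  tip bed mm [-2.9 62.4  8. ] 0.76
False
34.75 bed [50.1  0.2 75. ] F [-0.6  0.2  0.3] M [-0.07  0.54 -0.02] 0.0551
the arm cannot follow that straight line within its joint rangesTraceback (most recent call last):
  File "<stdin>", line 7, in <module>
host.MotionError: the arm cannot follow that straight line within its joint ranges

During handling of the above exception, another exception occurred:

Traceback (most recent call last):
host.MotionError: the arm cannot follow that straight line within its joint ranges
```

```bash
python3 - <<'E'
from h import *
def go(x,zz,tilt):
    b=(Rn.from_euler('z',v[3])*Rn.from_euler('y',-np.radians(tilt))).as_matrix()
    try: move_straight(P(x,0,zz),qz(b[:,0],-b[:,2]),max_speed=.06,contact_N=10); st(); return True
    except MotionError as e: print(x,zz,tilt,"no"); return False
a=next((t for t in [(.05,.1,30),(.04,.1,30),(.03,.095,30),(.04,.1,34),(.05,.1,24)] if go(*t)),None)
if a: next((t for t in [(a[0],.16,a[2]),(a[0]-.02,.15,a[2]),(a[0],.16,a[2]-8),(a[0],.14,a[2]),(a[0],.16,a[2]+5)] if go(*t)),None)
hold(.3); redside("away"); print(sense()["joint_pos"].round(2))
E
```

```text
0.05 0.1 30 no
0.04 0.1 30 no
35.38 bed [30.1  0.3 95.2] F [-0.   0.1 -0.2] M [0.01 0.49 0.03] 0.0549
0.03 0.16 30 no
0.009999999999999998 0.15 30 no
0.03 0.16 22 no
0.03 0.14 30 no
36.61 bed [ 30.1  -0.  159.8] F [ 0.5  1.3 -0. ] M [-0.    0.58  0.  ] 0.0555
red away 185 [284.8 297.2] top 251 left 257
  tip bed mm [-5.  61.5  5.5] 0.79
[-1.    0.61  0.66  2.24  2.95  0.1   1.07]
```

```bash
python3 - <<'E'
from h import *
for c in("side","scene","wrist"):
    cal,im=look(c,[],f"pics/f_{c}.png")
    for t in("carrier_nose","carrier","carrier_grip","catch_tip"):
        for d in spot_point(c,t)[:1]: print(c,t,(B.T@(w(cal,d["position"])-v[:3])*1e3).round(1),round(d["confidence"],2))
im=cv2.imread("pics/f_wrist.png"); s=cv2.resize(cv2.imread("pics/f_side.png")[215:365,210:370],(480,450))
cv2.imwrite("pics/fin.png",np.hstack([cv2.resize(im,(400,300)),s[:300,0:400]]))
E
```

```text
side carrier_nose [96.3 -2.1 -0.1] 0.63
side carrier [47.1  2.4  1.3] 0.69
side carrier_grip [49.9  1.3 45.3] 0.95
side catch_tip [-4.7 61.5  8.4] 0.55
scene carrier_nose [95.8 -2.  -3.3] 0.6
scene carrier [49.  -3.2 -2.3] 0.73
scene carrier_grip [47.4 -1.7 39.4] 0.65
scene catch_tip [ 5.2 58.7  5.6] 0.63
wrist carrier_nose [99.1 -0.3  2.2] 0.73
wrist carrier [50.  -0.2  0.5] 0.56
wrist carrier_grip [51.6  0.8 49.8] 0.73
wrist catch_tip [-0.2 66.6  8.6] 0.8
```

View pics/fin.png

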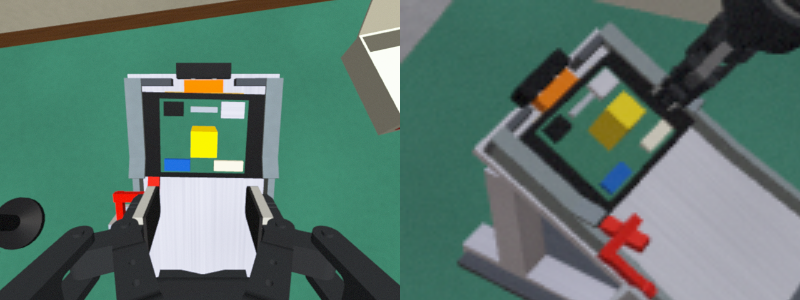

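The final picture shows the carrier under the lips with its rear edge at row 177. The red tooth at (153,182) is directly behind it, and the gripper is clear.

```bash
python3 -c "
from station import *
print(hand_in())"
```

```text
the job is handed in; nothing more can be done
None
```

The carrier is locked in the dock with the catch dropped behind its rear edge and the gripper backed clear, and the job was handed in at about 37 s.

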